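# Hold a resealed ballast under the bench's ratchet press

## Task

The cover of the silver ballast box lying beside the small green ratchet press has just been resealed and must be held shut under the press while it sets. Pull the press head up by its black grip, letting the pawl click over the teeth, until it hangs on its top tooth, and let go; then stand the ballast on the cork pad, cover up and connector to one side, centred under the foot with its end square against the steel stop. Then squeeze the red trigger to free the pawl, lower the head gently until its foot meets the cover, bear down on it for a second with about 10 N more than its own weight to bed the seal, and let go so that its own weight stays on the cover; leave the trigger alone until the ballast is home, never ram the ballast into the stop, drop the head on it or press harder than 25 N in all, and leave the things round about where they are.

Things in the scene. Friction and masses are not known exactly. Their poses are not given: they have to be found in the camera images.
- press: Small dark green ratchet press, bolted down; plate 116 mm wide, 18 mm thick, from 62 mm before to 112 mm behind the origin. Origin: on the bench under the point where the ballast's middle belongs. x: from the open front to the column at the back; y: to the left seen from the front; z up. Column: x 58 to 100 mm, 46 mm wide, 112 mm high, with a rack of saw teeth on its right (-y) side.
- table_mid (a point): Point of the press's plate (top, 18 mm above the bench) over its origin. The cork pad on the plate (x -56 to +42, y -48 to +48 mm) is packed up differently from day to day: its top is 23 to 27 mm above the bench, not measured.
- stop: Bright steel stop bar across the press behind the pad, 70 mm wide, its top 34 mm over the bench. Origin: lower middle of its front face, which is 45.5 mm behind the press's origin and looks to the press's -x.
- head (a joint): Height q of the press head in m (rail, arm, foot, grip and trigger move together; 0.68 kg; about 1 N friction): 0 lowest, 0.046 upper end stop. It goes up freely but for a few N at each tooth; the pawl holds it at 0, 0.008, 0.016, 0.024, 0.032 and, its top tooth, 0.040. It starts on 0.008 or 0.016. Only from the top tooth does the ballast surely go under.
- trigger (a joint): Angle of the red trigger-and-pawl lever in rad: 0 pawl fully in the rack, about 0.05 as it clicks over a tooth, 0.16 squeezed to its end stop; above about 0.06 the head is free to go down and hangs only on whoever holds it. Sprung back with about 3 N at the plate, 8 N when fully squeezed.
- head_end (a point): Underside of the head's arm over the foot's middle, 7 mm behind the press's origin, 38 mm + q above the bench. The round rubber foot (30 mm wide) hangs on a screw spindle 8 to 14 mm below this point, set anew each day and not measured, so it meets the cover of a ballast that is home anywhere from q = 0.022 to 0.034. Arm: 10 mm thick, 20 mm wide; spindle up to 19 mm above this point.
- grip (a point): Middle of the black grip, an upright bar on top of the head, 67 mm behind the press's origin, 185 mm + q above the bench: 24 mm (press x) by 16 mm (press y) thick; its top is 25 mm above this point, the black crosshead under it 39 mm below. Pinched along the press's x it lifts the head without touching the trigger.
- trigger_plate (a point): Middle of the red trigger plate beside the grip, on its right (-y) side at the same height: 18 mm wide, 44 mm high, 4.5 mm thick, 13 mm off the grip. Pinch grip and plate together along the press's y (33.5 mm over both, 25 mm when squeezed): the plate moves 8.5 mm towards the grip, which does not give way sideways. Half of that frees the pawl.
- ballast_mid (a point): Centre of the ballast's body, a loose silver-grey metal box with its cover on top, 66 mm (x) by 76 mm (y) by 31 mm high, 15 mm above its underside. A 4 mm thick tab juts out 7 mm at the foot of each y end (90 mm over both): home, one tab touches the stop and the y axis lies along the press's x, either way round.
- ballast: The same ballast, 0.25 to 0.4 kg; origin at its underside, 5 mm from the body's centre towards -x. Its black connector juts out 10 mm from the -x side (y -10 to 14 mm, 6 to 24 mm up), so grip the 66 mm across x with the fingers 26 mm from the middle, beside the connector, at the end away from the stop.
- sealer: Bystander: small dark brown dropper bottle with a black top, 33 mm in diameter, 102 mm tall, standing; origin at its underside. Leave it alone.
- tape: Bystander: black roll of tape, 62 mm in diameter, 19 mm high, lying flat; origin at its underside. Leave it alone.
- relay: Bystander: small black cube-shaped relay standing with its four brass pins up, 30 x 28 x 37 mm; origin at its underside. Leave it alone.

How it is judged:
By the outcome, as a careful person would: the job done as asked, in the order asked, and still so for the second after the job is handed in, with the robot touching nothing.
It also fails if it takes over 72 s, if anything falls off the work surface, if the arm or the gripper's body presses on something with over 40 N, if the wrist force passes 120 N, or if a joint passes its speed limit or range.

## Robot

A 6-joint arm with a two-finger parallel gripper is mounted at the origin on a cart in front of the work surface, level with it; the furniture and walls round the work are solid. World frame = base frame: x ahead of the robot, y to its left, z up, the work surface at z = 0. Lengths are in m, angles in rad, forces in N, time in s.
With the tool pointing down it reaches from about 0.375 to 0.9 m from the base axis. Payload 3.1 kg.
Tool frame: the origin (TCP) lies where the fingers leave the gripper's body, on its centre line; the fingertips stand 70 mm ahead of it and the grasp point (between the pads) lies 51 mm ahead of it; z points along the fingers, y is the line along which they close (so a half turn about z gives the same grasp; the last joint's range is limited). The gripper opens to 87 mm and grips with 3 to 60 N. Pads are 19 mm wide; open, the fingers measure 117 mm over their backs; the gripper's body (75 mm by 190 mm) begins 51 mm behind the grasp point.
Start: joints at [1.046, 0.527, 1.433, -0, 1.181, -0.178], TCP at [0.212, 0.588, 0.292] pointing down, gripper open.
Joint ranges: [-3.08, 3.08], [-0.75, 2.2], [0.22, 2.44], [-1.43, 4.57], [0, 2.65], [-2.85, 2.85]. Speed limits (rad/s): [2.79, 2.79, 3.14, 3.14, 3.14, 3.14].

## Interface

Orientations are given as a unit quaternion [x, y, z, w].
In Python, from rig import robot gives the robot as it stands.
- The arm moves only by the tool send_rows, never from a script. Its argument "deltas" is text: rows parted by semicolons, each of 7 numbers parted by spaces: the shift along the tool's x, y, z in mm, then the turn, a rotation vector about the tool's x, y, z in degrees, then the opening, from 0 (shut) to 1 (fully open). A call has 1 to 10 rows; each row shifts and turns the commanded pose from where the row before left it, along the tool's axes as they then stand; what a row does not reach is not made up. A row lasts 1/8 s, in which the tool goes at most 62.5 mm and 10.7 degrees, less where a joint would pass 70% of its speed; a pose out of reach is approached as far as the arm can. A call is refused whole if a number of a shift passes 62.5 or a number of a turn 10.7, either way. A call with a gripper value outside its range is refused whole. The fingers move at their own pace and stop on an object; "newtons" is the grip in N (left out, the last holds). Time passes only in rows, so rows that do not move let the fingers close. It gives the time, the measured TCP pose, the force, the opening and the grip force at its end, in the units of the state.
- robot.get_obs(): the state, without advancing time (a new reading comes with each control period).
- robot.camera(name): name is "scene" or "top" or "wrist"; returns a dict with "image" (400x640x3 uint8, red, green, blue), "depth" (400x640 float32, m along the optical axis (not along the pixel's ray), 0 where there is no reading), "fovy" (degrees; the focal length in pixels is half the picture's height over the tangent of half this angle, whatever the lens; pixels are square), "cx", "cy" (the principal point, pixels), "k1" (the pictures are not rectified: a ray, as slopes to the right and down, at radius r is drawn at 1 + k1 r^2 times it, then the intrinsics apply), "rvec" (rotation vector, rad) and "tvec" (3), from world to camera coordinates, as OpenCV has them. Camera axes: x right, y down, z forward; pixel columns grow to the right and rows downward; lengths in m; the calibration is good to about 2 mm. A picture is of the moment at which its call begins.
- robot.hand_in(): hands the job in; it is judged then, once.
Trained networks look in the newest picture that a camera, given by its name, has taken for a name from the list of things; names that differ only in an ending like _2 or _b are one class to them, and where a whole thing is asked for, a point or a joint stands for the part that bears it (a point fixed in the world has none). Each returns a list of dicts, best first, with "p" (0 to 1); they miss things now and then, are a little off and sometimes report something else, mostly with a low value. They report only what shows in the picture. A call takes as long as a camera call.
- robot.find_in(camera, thing): "box" ([left, top, right, bottom] in pixels, round what is visible of it).
- robot.cut_out(camera, thing): "region" (400x640 bool, what is visible of it) and "box" ([left, top, right, bottom] in pixels, round what is visible of it).
The state is a dict: "time": time; "q": joint angles; "joint_velocities": joint speeds; "joint_torque": joint torques, N m; "position": TCP position; "tool_rot": TCP orientation; "ft_force": force on the tool from outside, world axes, zero at the start; "moment": the same for the moment, N m; "grip_width": finger opening in m; "grip_force": force on a finger pad.
Only numpy, scipy, OpenCV 4.12 (cv2) and the standard library are available. Lean on these libraries where they do the work, as an engineer would, in place of code of your own. Each camera call takes 0.05 s, during which the arm holds its last target. There are 200 camera calls.

## Working session

There is one attempt and no reset: what is moved stays moved. The work goes in short steps, Python scripts to look and compute and a tool call to move; the robot and the scene stay as the last step left them, time stands still between calls to the robot, and variables do not carry over. Pictures are saved under pics/ and viewed, at most 10 in all, crops included, and the job is handed in when it is done.

Besides the shell and the picture viewer there is one more tool, called after "Request:" as name(argument=value, ...) on one line, values as JSON. send_rows: Moves the arm, as the interface text tells. Its arguments: {"type":"object","properties":{"deltas":{"type":"string"},"newtons":{"type":"number"}},"required":["deltas"]}

```bash
mkdir -p pics; ls
cat > h.py <<'E'
import numpy as np, cv2
from scipy.spatial.transform import Rotation as R
from rig import robot
def K(c):
    f=200/np.tan(np.radians(c['fovy'])/2); return f
def cloud(c):
    f=K(c); v,u=np.mgrid[0:400,0:640].astype(float)
    x=(u-c['cx'])/f; y=(v-c['cy'])/f; xd,yd=x.copy(),y.copy()
    for _ in range(8):
        s=1+c['k1']*(x*x+y*y); x=xd/s; y=yd/s
    d=c['depth']; P=np.stack([x*d,y*d,d],-1)
    Rm=cv2.Rodrigues(np.array(c['rvec'],float))[0]
    W=(P-np.array(c['tvec']).ravel())@Rm
    W[d<=0]=np.nan
    return W
def proj(c,p):
    Rm=cv2.Rodrigues(np.array(c['rvec'],float))[0]
    q=Rm@np.asarray(p,float)+np.array(c['tvec']).ravel(); x,y=q[0]/q[2],q[1]/q[2]; s=1+c['k1']*(x*x+y*y); f=K(c)
    return f*x*s+c['cx'],f*y*s+c['cy']
def save(c,n,box=None,scale=1):
    im=c['image'][:,:,::-1]
    if box: im=im[box[1]:box[3],box[0]:box[2]]
    cv2.imwrite('pics/'+n,cv2.resize(im,None,fx=scale,fy=scale,interpolation=cv2.INTER_CUBIC))
E
python3 - <<'E'
from h import *
np.set_printoptions(precision=4,suppress=True)
o=robot.get_obs(); print(o)
ims=[]
for n in ['scene','top']:
    c=robot.camera(n); W=cloud(c); ims.append(c['image'])
    Rm=cv2.Rodrigues(np.array(c['rvec'],float))[0]; print(n,'campos',-Rm.T@np.array(c['tvec']).ravel(),c['fovy'],c['k1'])
    for t in ['press','stop','grip','trigger_plate','head_end','ballast','sealer','tape','relay']:
        r=robot.cut_out(n,t)
        for d in r[:2]:
            P=W[d['region']]; P=P[~np.isnan(P[:,0])]
            if len(P): print(t,round(d['p'],2),np.round(d['box']),len(P),'med',np.median(P,0),'lo',np.percentile(P,2,0),'hi',np.percentile(P,98,0))
im=np.vstack([cv2.resize(i,(480,300)) for i in ims])[:,:,::-1]
cv2.imwrite('pics/a.png',im)
E
```

```text
pics
{'time': 0.0, 'q': array([ 1.0455,  0.5285,  1.4339, -0.    ,  1.1814, -0.1785]), 'joint_velocities': array([-0.0011, -0.    , -0.0009, -0.001 ,  0.0017,  0.0019]), 'joint_torque': array([  0.0001, -44.0053, -17.6593,   0.0633,   0.0583,  -0.0002]), 'position': array([0.2121, 0.5873, 0.2913]), 'tool_rot': array([ 0.1725,  0.985 , -0.001 , -0.0004]), 'ft_force': array([ 0.2918, -0.2539, -0.3256]), 'moment': array([0.0133, 0.0217, 0.0787]), 'grip_force': 0.0, 'grip_width': 0.08657912736696971}
scene campos [-0.0854  0.8743  0.4752] 52.156520295011376 -0.08817150158050327
press 0.86 [263. 156. 359. 282.] 1515 med [0.5168 0.4199 0.0222] lo [0.3983 0.3301 0.0053] hi [0.5548 0.4715 0.2255]
grip 0.6 [286. 155. 330. 247.] 395 med [0.4962 0.3882 0.0639] lo [0.4679 0.2962 0.0052] hi [0.5534 0.4128 0.2261]
head_end 0.72 [254. 258. 272. 280.] 270 med [0.5175 0.506  0.0205] lo [0.5057 0.4859 0.0017] hi [0.5346 0.5184 0.0343]
head_end 0.66 [262. 158. 362. 280.] 1498 med [0.5234 0.4186 0.0243] lo [0.4024 0.3217 0.007 ] hi [0.5549 0.4659 0.2232]
ballast 0.65 [319. 214. 358. 235.] 707 med [0.543
[... 1095 characters left out ...]
late 0.52 [305. 169. 316. 192.] 99 med [0.5648 0.3792 0.1806] lo [0.5411 0.3735 0.0815] hi [0.5762 0.3876 0.2222]
ballast 0.58 [352. 162. 395. 211.] 1254 med [0.5576 0.2478 0.0291] lo [0.518  0.2064 0.0014] hi [0.6    0.2855 0.0334]
ballast 0.53 [290. 197. 317. 215.] 86 med [0.5169 0.4056 0.0327] lo [0.5063 0.3643 0.0142] hi [0.5347 0.4226 0.0378]
sealer 0.8 [260. 231. 281. 247.] 226 med [0.4501 0.46   0.062 ] lo [0.4354 0.4478 0.0115] hi [0.4643 0.4781 0.0998]
tape 0.7 [366. 248. 390. 275.] 431 med [0.4041 0.2347 0.0177] lo [ 0.3761  0.2082 -0.0024] hi [0.4302 0.2622 0.0222]
relay 0.5 [248. 199. 262. 215.] 208 med [0.5228 0.4961 0.0247] lo [ 0.5077  0.4808 -0.0021] hi [0.5393 0.5142 0.0347]
```

View pics/a.png

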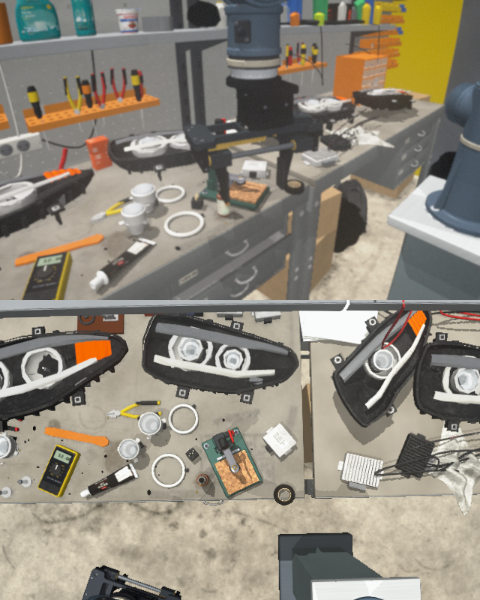

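Run:
```python
from h import *
np.set_printoptions(precision=4,suppress=True)
c=robot.camera('top'); W=cloud(c)
save(c,'b.png',(240,150,420,285),4.4)
x,y,z=W[...,0],W[...,1],W[...,2]
def rect(m,lab):
    m=cv2.morphologyEx(m.astype(np.uint8),cv2.MORPH_OPEN,np.ones((3,3),np.uint8))
    n,l,s,_=cv2.connectedComponentsWithStats(m); k=1+np.argmax(s[1:,4]); m=l==k
    P=W[m][:,:2]*1000; r=cv2.minAreaRect(P.astype(np.float32)); print(lab,r,m.sum(),'z',np.median(z[m]),'box',cv2.boxPoints(r)); return m
vv,uu=np.mgrid[0:400,0:640]
pr=(uu>255)&(uu<355)&(vv>155)&(vv<270)
rect(pr&(z>0.012)&(z<0.032),'plate')
hsv=cv2.cvtColor(c['image'],cv2.COLOR_RGB2HSV)
rect(pr&(z>0.018)&(z<0.032)&(hsv[...,0]<20)&(hsv[...,1]>70),'cork')
rect(pr&(z>0.19),'gripTop')
g=pr&(z>0.19); print('grip pts',np.c_[W[g]][::max(1,g.sum()//20)], c['image'][g][::max(1,g.sum()//20)])
ba=(uu>340)&(uu<405)&(vv>150)&(vv<220)
m=rect(ba&(z>0.024)&(z<0.04),'ballast body')
rect(ba&(z>0.004)&(z<0.04),'ballast all')
```

```text
plate ((500.250732421875, 382.76513671875), (174.07786560058594, 115.93089294433594), 24.016334533691406) 3215 z 0.02296300491851603 box [[397.155  400.2879]
 [444.3386 294.3932]
 [603.3464 365.2424]
 [556.1628 471.1371]]
cork ((470.0960388183594, 369.60357666015625), (98.66966247558594, 96.07786560058594), 23.931015014648438) 1763 z 0.025186621576609346 box [[405.516  393.5008]
 [444.4886 305.6823]
 [534.6761 345.7063]
 [495.7035 433.5248]]
gripTop ((538.3505249023438, 400.0585021972656), (23.989295959472656, 16.577613830566406), 25.52644157409668) 138 z 0.2237843843907215 box [[523.9548 402.3694]
 [531.0986 387.41  ]
 [552.7462 397.7476]
 [545.6024 412.707 ]]
grip pts [[0.5555 0.3834 0.2183]
 [0.5518 0.3781 0.2189]
 [0.5486 0.4063 0.2203]
 [0.5484 0.38   0.2177]
 [0.5463 0.3991 0.2241]
 [0.5448 0.4062 0.223 ]
 [0.5461 0.3803 0.2047]
 [0.5426 0.4008 0.2266]
 [0.5416 0.4099 0.2199]
 [0.5409 0.3957 0.2249]
 [0.5394 0.4062 0.2249]
 [0.5392 0.3922 0.2242]
 [0.5378 0.3993 0.2219]
 [0.5367 0.4084 0.216 ]
 [0.5353 0.3939 0.2283]
 [0.5338 0.3975 0.2268]
 [0.5322 0.4027 0.2266]
 [0.5328 0.38
[... 196 characters left out ...]
]
 [118  46  40]
 [ 79  78  77]
 [ 56  54  52]
 [ 56  54  51]
 [ 62  60  59]
 [ 49  46  43]
 [ 74  74  72]
 [ 58  59  56]
 [ 58  55  53]
 [ 68  67  66]
 [ 63  61  61]
 [ 57  54  52]
 [ 50  49  46]
 [ 53  52  48]
 [ 50  48  44]
 [ 46  43  39]]
ballast body ((559.8232421875, 245.48748779296875), (75.94944763183594, 66.64197540283203), 38.58513641357422) 1081 z 0.029576305965181335 box [[509.3575 247.8499]
 [550.9207 195.7571]
 [610.2889 243.125 ]
 [568.7258 295.2179]]
ballast all ((556.4090576171875, 249.73297119140625), (81.50528717041016, 77.59239959716797), 37.36960220336914) 1183 z 0.029360441881767032 box [[500.4739 255.8307]
 [547.569  194.1652]
 [612.3442 243.6352]
 [565.2491 305.3007]]
```

View pics/b.png

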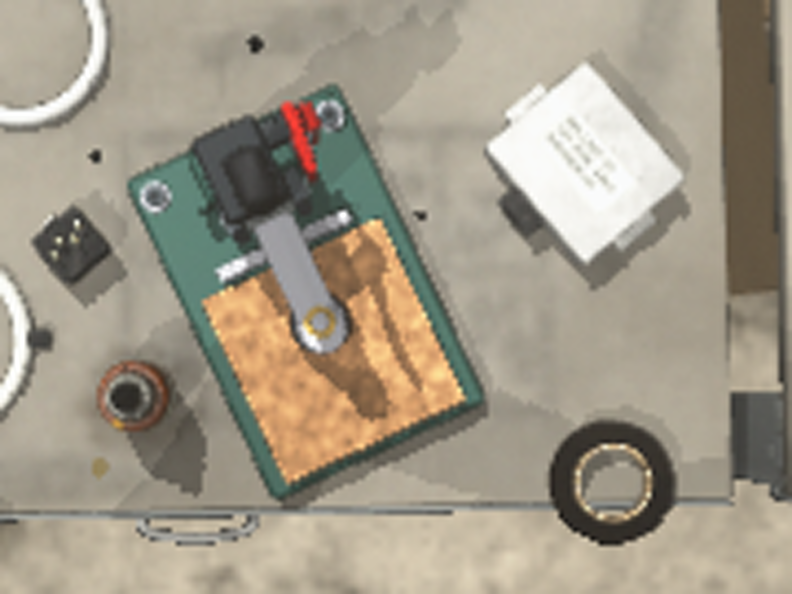

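The crop shows the press (grip at crop (250,170), red trigger to its right, stop just behind the pad). The ballast is at (587,163) with its connector to the lower left, and the sealer and relay stand left of the press. Press origin ≈ (0.477, 0.3725), yaw 24°, q ≈ 0.016. Ballast middle (0.560, 0.2455), its y axis at 38.6°. I'm moving above the grip now.

Request:
send_rows(deltas="-37 -6.5 -6 0 0 0 1;-37 -6.5 -6 0 0 0 1;-37 -6.5 -6 0 0 0 1;-37 -6.5 -6 0 0 0 1;-37 -6.5 -6 0 0 0 1;-37 -6.5 -6 0 0 0 1;-37 -6.5 -6 0 0 0 1;-37 -6.5 -6 0 0 0 1;-37 -6.5 -6 0 0 0 1;-37 -6.5 -6 0 0 0 1")

```text
time: 2.3
position: [0.5393, 0.4002, 0.3524]
tool_rot: [0.173, 0.985, 0.0, -0.0]
ft_force: [0.2, -0.0, -0.8]
grip_width: 0.087
grip_force: 0.0
```

Request:
send_rows(deltas="0 0 0 0 0 7.7 1;0 0 0 0 0 7.7 1;0 0 0 0 0 7.7 1;0 0 0 0 0 7.7 1;0 0 0 0 0 7.7 1;0 0 0 0 0 7.6 1;0 0 0 0 0 0 1")

```text
time: 3.18
position: [0.5382, 0.4009, 0.3522]
tool_rot: [0.544, 0.839, -0.0, -0.0]
ft_force: [0.0, -0.3, -0.3]
grip_width: 0.0872
grip_force: 0.0
```

```bash
cat >> h.py <<'E'
O=np.array([.477,.3725,0]); YAW=24.0
def press2w(p): return O+R.from_euler('z',YAW,degrees=True).apply(np.asarray(p)/1000)
def tool(yaw,tilt=0):
    "tool down, y at yaw (deg); tilt about tool y leans it"
    a=np.radians(yaw); y=np.array([np.cos(a),np.sin(a),0]); z=np.array([0,0,-1.]); x=np.cross(y,z)
    return R.from_matrix(np.c_[x,y,z])*R.from_euler('y',tilt,degrees=True)
def to(grasp,rot,off=51):
    "grasp point (m) wanted at rotation rot: print the shift (mm, now axes), shift in the end axes, turn (deg)"
    o=robot.get_obs(); r=R.from_quat(o['tool_rot']); t=np.asarray(grasp)-rot.apply([0,0,off/1000])
    d=t-o['position']
    print('t',round(o['time'],2),'shift now',np.round(r.inv().apply(d)*1000,1),'| end axes',np.round(rot.inv().apply(d)*1000,1),'| turn',np.round((r.inv()*rot).as_rotvec(degrees=True),1),'F',np.round(o['ft_force'],2),'grip',round(o['grip_width']*1000,1),round(o['grip_force'],1))
E
python3 - <<'E'
from h import *
np.set_printoptions(precision=4,suppress=True)
print(robot.get_obs()['position'])
to(press2w([67,0,201]),tool(24))
c=robot.camera('wrist'); W=cloud(c); save(c,'c.png')
for t in ['grip','trigger_plate']:
    for d in robot.cut_out('wrist',t)[:2]:
        P=W[d['region']]; P=P[P[:,2]>0.19]; print(t,d['p'],np.round(d['box']),len(P),np.median(P,0) if len(P) else '')
z=W[...,2]; m=(z>.212)&(z<.24); 
if m.sum():
    for l,k in (('red',1),('black',0)):
        im=c['image'].astype(int); red=(im[...,0]>2*im[...,1])
        P=W[m&(red==bool(k))]; Q=R.from_euler('z',-24,degrees=True).apply(P-O)*1000
        print(l,len(Q),np.percentile(Q,[3,50,97],axis=0))
E
```

```text
[0.5382 0.4009 0.3522]
t 3.17 shift now [ -1.   -0.5 100.2] | end axes [ -1.   -0.5 100.2] | turn [-0.   0.   0.1] F [ 0.04 -0.31 -0.3 ] grip 87.2 0.0
grip 0.82 [269. 159. 358. 242.] 1087 [0.5404 0.4015 0.2212]
grip 0.18 [235. 125. 356. 234.] 1076 [0.5404 0.4017 0.2212]
trigger_plate 0.68 [315. 212. 351. 234.] 312 [0.5467 0.382  0.2114]
red 144 [[ 60.457  -22.7488 212.7459]
 [ 67.6148 -19.8605 220.0907]
 [ 74.6925 -18.9498 221.9864]]
black 635 [[ 56.8498  -6.3095 216.504 ]
 [ 67.8882   3.8602 224.9282]
 [ 78.1852  10.1948 226.9267]]
```

View pics/c.png

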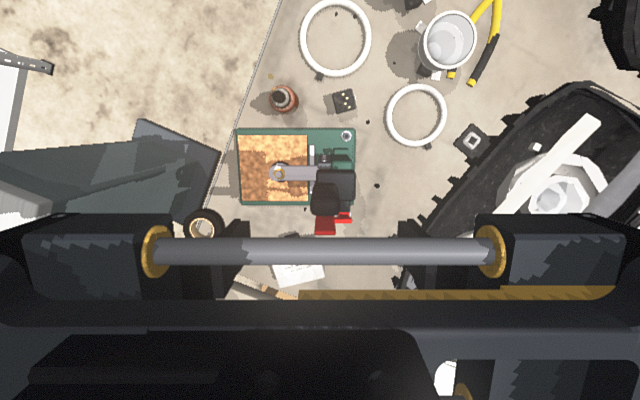

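The wrist view shows the grip between the fingers, at about (330,190), with the red trigger beside it at (335,220). I go down, pinch along the press's x, then lift slowly.

Request:
send_rows(deltas="0 0 20 0 0 0 1;0 -0.5 20 0 0 0 1;0 0 20 0 0 0 1;0 0 20 0 0 0 1;0 0 18 0 0 0 1;0 0 0 0 0 0 1;0 0 0 0 0 0 0;0 0 0 0 0 0 0;0 0 0 0 0 0 0;0 0 0 0 0 0 0", newtons=30)

```text
time: 4.58
position: [0.5379, 0.4008, 0.2547]
tool_rot: [0.544, 0.839, 0.0, 0.0]
ft_force: [0.1, -0.1, 0.2]
grip_width: 0.0551
grip_force: 0.0
```

Request:
send_rows(deltas="0 0 0 0 0 0 0;0 0 0 0 0 0 0;0 0 -1 0 0 0 0;0 0 -2 0 0 0 0;0 0 -2 0 0 0 0;0 0 -2 0 0 0 0;0 0 -2 0 0 0 0")

```text
time: 5.45
position: [0.5391, 0.4012, 0.2607]
tool_rot: [0.545, 0.839, 0.001, 0.0]
ft_force: [5.8, 3.4, -12.6]
grip_width: 0.0245
grip_force: 30.0
```

Request:
send_rows(deltas="0 1 -2 0 0 0 0;0 0.5 -2 0 0 0 0;0 0 -2 0 0 0 0;0 0 -2 0 0 0 0;0 0 -2 0 0 0 0;0 0 -2 0 0 0 0;0 0 -2 0 0 0 0;0 0 -1 0 0 0 0;0 0 0 0 0 0 0")

```text
time: 6.58
position: [0.5392, 0.4013, 0.2784]
tool_rot: [0.544, 0.839, 0.0, 0.0]
ft_force: [3.4, 1.6, -11.1]
grip_width: 0.0242
grip_force: 30.0
```

Request:
send_rows(deltas="0 0 -1 0 0 0 0;0 0 -1 0 0 0 0;0 0 -1 0 0 0 0;0 0 0 0 0 0 0;0 0 0 0 0 0 0")

```text
time: 7.2
position: [0.5392, 0.4013, 0.2818]
tool_rot: [0.544, 0.839, 0.0, 0.0]
ft_force: [1.8, 1.2, -5.4]
grip_width: 0.0236
grip_force: 30.0
```

Run:
```python
from h import *
to(press2w([67,0,225]),tool(24))
```

```text
t 7.2 shift now [-1.  -1.5  5.8] | end axes [-1.  -1.5  5.8] | turn [0. 0. 0.] F [ 1.79  1.19 -5.43] grip 23.6 30.0
```

Request:
send_rows(deltas="0 0 1 0 0 0 0;0 0 1 0 0 0 0;0 0 1 0 0 0 0;0 0 0 0 0 0 0;0 0 0 0 0 0 0")

```text
time: 7.82
position: [0.5392, 0.4013, 0.2791]
tool_rot: [0.544, 0.839, 0.0, 0.0]
ft_force: [-0.8, -1.2, 2.9]
grip_width: 0.0234
grip_force: 30.0
```

Request:
send_rows(deltas="0 0 0 0 0 0 1;0 0 0 0 0 0 1;0 0 0 0 0 0 1;0 0 -20 0 0 0 1;0 0 -25 0 0 0 1;0 0 -25 0 0 0 1;-30 -14 0 0 0 0 1;-32 -14 0 0 0 0 1;-32 -14 0 0 0 0 1;-32 -14 0 0 0 0 1")

```text
time: 9.07
position: [0.5392, 0.2624, 0.3483]
tool_rot: [0.544, 0.839, -0.0, -0.0]
ft_force: [-0.4, -0.8, -0.3]
grip_width: 0.0869
grip_force: 0.0
```

Request:
send_rows(deltas="-31 -14 0 0 0 0 1;0 0 8 0 0 8.4 1;0 0 8 0 0 8.4 1;0 0 8 0 0 8.4 1;0 0 8 0 0 8.4 1;0 0 8 0 0 8.4 1;0 0 8 0 0 8.4 1;0 0 8 0 0 8.4 1;0 0 8 0 0 8.3 1;0 0 8 0 0 8.3 1")

```text
time: 10.32
position: [0.5392, 0.2295, 0.276]
tool_rot: [0.945, 0.328, -0.0, -0.0]
ft_force: [-0.6, -0.4, -0.1]
grip_width: 0.087
grip_force: 0.0
```

Run:
```python
from h import *
np.set_printoptions(precision=2,suppress=True)
# head height from top camera
c=robot.camera('top'); W=cloud(c)
vv,uu=np.mgrid[0:400,0:640]; m=(uu>255)&(uu<355)&(vv>155)&(vv<270)&(W[...,2]>.2)
Q=R.from_euler('z',-24,degrees=True).apply(W[m]-O)*1000; Q=Q[(Q[:,0]<80)&(Q[:,1]>-9)]; print('grip',len(Q),np.percentile(Q,[3,50,90,97],axis=0))
c=robot.camera('wrist'); W=cloud(c); save(c,'d.png'); print('range',np.nanmin(W[...,2]))
z=W[...,2]
for t in ['ballast','ballast_mid']:
    for d in robot.cut_out('wrist',t)[:2]:
        mm=d['region']&(z>0.024)&(z<0.045); print(t,d['p'],np.round(d['box']),mm.sum())
        if mm.sum()>50: print(cv2.minAreaRect((W[mm][:,:2]*1000).astype(np.float32)),np.median(z[mm]))
m=(z>0.025)&(z<.04)&(np.hypot(W[...,0]-.56,W[...,1]-.2455)<.06)
if m.sum(): print(cv2.minAreaRect((W[m][:,:2]*1000).astype(np.float32)),np.median(z[m]))
to([.5395,.2293,.024],tool(-51.4))
```

```text
grip 152 [[ 55.59  -7.7  208.13]
 [ 65.17   0.13 247.6 ]
 [ 75.49   6.66 250.17]
 [ 77.55   8.1  251.06]]
range -0.8495174720751021
ballast 0.67 [288. 118. 355. 189.] 3784
((556.3126220703125, 250.74020385742188), (75.64895629882812, 75.85365295410156), 39.86915588378906) 0.03048895195088148
ballast_mid 0.9 [283. 114. 354. 190.] 3812
((556.4120483398438, 250.99777221679688), (75.65510559082031, 75.9817123413086), 39.60254669189453) 0.0304836911516799
((556.488037109375, 250.67364501953125), (75.95132446289062, 75.3853759765625), 39.6025505065918) 0.030502708535046844
t 10.53 shift now [  0.2   0.4 201.3] | end axes [  0.1   0.3 201.3] | turn [-0.   0.   0.2] F [ 0.27  0.82 -0.07] grip 86.8 0.0
```

View pics/d.png

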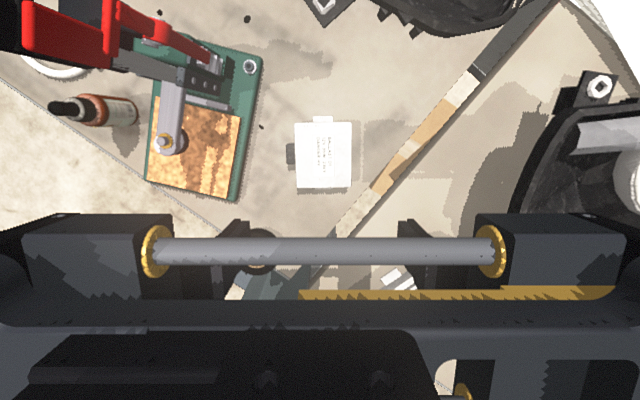

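Run:
```python
from h import *
to([.5378,.2287,.070],tool(-50.9,15))
to([.5378,.2287,.024],tool(-50.9,15))
```

```text
t 10.53 shift now [-14.7  -0.2 157. ] | end axes [-54.9  -0.3 147.8] | turn [ 0.  15.  -0.3] F [ 0.27  0.82 -0.07] grip 86.8 0.0
t 10.53 shift now [-1.47e+01 -2.00e-01  2.03e+02] | end axes [-66.8  -0.3 192.3] | turn [ 0.  15.  -0.3] F [ 0.27  0.82 -0.07] grip 86.8 0.0
```

Request:
send_rows(deltas="-3 0 31 0 0 0 1;-3 0 31 0 0 0 1;-3 0 31 0 0 0 1;-3 0 32 0 0 0 1;-2.7 0 32 0 0 0 1;0 0 0 0 7.5 -0.3 1;0 0 0 0 7.5 0 1;0 0 0 0 0 0 1;0 0 0 0 0 0 1")

```text
time: 11.65
position: [0.5289, 0.2205, 0.1199]
tool_rot: [0.935, 0.331, 0.123, -0.043]
ft_force: [0.1, 0.1, 0.9]
grip_width: 0.0871
grip_force: 0.0
```

Run:
```python
from h import *
to([.5378,.2287,.024],tool(-50.9,15))
```

```text
t 11.65 shift now [-13.1  -0.8  44.7] | end axes [-13.1  -0.8  44.7] | turn [ 0.1 -0.  -0.1] F [0.08 0.13 0.92] grip 87.1 0.0
```

Request:
send_rows(deltas="-4.4 -0.8 15 0 0 0 1;-4.4 0 15 0 0 0 1;-4.3 0 14.7 0 0 0 1;0 0 0 0 0 0 1;0 0 0 0 0 0 0;0 0 0 0 0 0 0;0 0 0 0 0 0 0;0 0 0 0 0 0 0", newtons=25)

```text
time: 12.65
position: [0.5265, 0.2202, 0.0731]
tool_rot: [0.935, 0.33, 0.123, -0.043]
ft_force: [0.5, 0.6, 1.8]
grip_width: 0.0657
grip_force: 25.0
```

Run:
```python
from h import *
to([.5378,.2287,.024],tool(-50.9,15))
```

```text
t 12.65 shift now [0.9 0.5 0.1] | end axes [0.9 0.5 0.1] | turn [ 0.1 -0.  -0.1] F [0.5  0.61 1.79] grip 65.7 25.0
```

Request:
send_rows(deltas="2.6 0 -9.7 0 0 0 0;4.8 0 -18.1 0 0 0 0;6 0 -22.3 0 0 0 0;6 0 -22.3 0 0 0 0;0 0 0 -1.3 0 4.9 0;0 0 0 -1.3 0 4.9 0;0 0 0 -1.3 0 4.8 0;0 0 0 0 0 0 0")

```text
time: 13.65
position: [0.5255, 0.2203, 0.1477]
tool_rot: [0.97, 0.205, 0.127, -0.027]
ft_force: [-0.4, 0.0, -2.9]
grip_width: 0.0659
grip_force: 25.0
```

Run:
```python
from h import *
T=tool(-66,15)
for p in ([-128,-140,99],[-128,0,99],[-128,0,59],[-60,0,52]): to(press2w(p),T)
```

```text
t 13.65 shift now [-119.3  -18.6  -32.4] | end axes [-119.2  -18.8  -32.5] | turn [ 0.   0.1 -0.1] F [-0.37  0.05 -2.86] grip 65.9 25.0
t 13.65 shift now [-119.5 -158.6  -32.4] | end axes [-119.2 -158.8  -32.5] | turn [ 0.   0.1 -0.1] F [-0.37  0.05 -2.86] grip 65.9 25.0
t 13.65 shift now [-129.8 -158.6    6.2] | end axes [-129.6 -158.8    6.1] | turn [ 0.   0.1 -0.1] F [-0.37  0.05 -2.86] grip 65.9 25.0
t 13.65 shift now [ -65.9 -158.7   30.5] | end axes [ -65.7 -158.8   30.5] | turn [ 0.   0.1 -0.1] F [-0.37  0.05 -2.86] grip 65.9 25.0
```

Request:
send_rows(deltas="-15 -4 -5 0 0 0 0;-26 -4 -7 0 0 0 0;-26 -4 -7 0 0 0 0;-26 -4 -7 0 0 0 0;-26 -4 -6 0 0 0 0;0 -28 0 0 0 0 0;0 -28 0 0 0 0 0;0 -28 0 0 0 0 0;0 -28 0 0 0 0 0")

```text
time: 14.78
position: [0.36, 0.2918, 0.1479]
tool_rot: [0.97, 0.205, 0.128, -0.027]
ft_force: [0.0, -0.5, -3.0]
grip_width: 0.0662
grip_force: 25.0
```

Request:
send_rows(deltas="0 -17 0 0 0 0 0;0 -10 0 0 0 0 0;-5 0 19 0 0 0 0;-5 0 19 0 0 0 0;0 0 0 0 0 0 0;0 0 0 0 0 0 0")

```text
time: 15.52
position: [0.3499, 0.3159, 0.1088]
tool_rot: [0.97, 0.205, 0.128, -0.027]
ft_force: [0.1, 0.0, -2.7]
grip_width: 0.0657
grip_force: 25.0
```

Run:
```python
from h import *
np.set_printoptions(precision=2,suppress=True)
T=tool(-66,15)
for p in ([-128,0,59],[-128,0,53]): to(press2w(p),T)
for n in ['top','scene']:
    c=robot.camera(n); W=cloud(c)
    Q=R.from_euler('z',-24,degrees=True).apply((W.reshape(-1,3)-O)).reshape(W.shape)*1000
    def rep(m,l):
        if m.sum(): print(n,l,m.sum(),np.percentile(Q[m],[2,50,98],axis=0).ravel())
    x,y,z=Q[...,0],Q[...,1],Q[...,2]
    rep((x>-52)&(x<-14)&(abs(y)<46)&(z>15)&(z<35),'cork')
    rep((x>40)&(x<56)&(abs(y)>15)&(abs(y)<33)&(z>31)&(z<40),'stop top')
    rep((x>-14)&(x<15)&(abs(y)<14)&(z>60)&(z<105),'arm')
    rep((abs(x-11)<30)&(abs(y-91)<30)&(z>5)&(z<110),'sealer')
    rep((x>-150)&(x<-50)&(abs(y)<40)&(z>50)&(z<72),'ballast top')
c=robot.camera('wrist'); save(c,'e.png')
W=cloud(c); z=W[...,2]
for d in robot.cut_out('wrist','ballast')[:1]:
    m=d['region']&(z>.055)&(z<.08); print(d['p'],m.sum(),z[m].mean()); 
    Q=R.from_euler('z',-24,degrees=True).apply(W[m]-O)*1000; print(np.percentile(Q,[1,50,99],axis=0), cv2.minAreaRect(Q[:,:2].astype(np.float32)))
```

```text
t 15.53 shift now [-2.1  0.1  0. ] | end axes [-2.1  0.1  0. ] | turn [ 0.1 -0.  -0.2] F [ 0.13  0.03 -2.67] grip 65.7 25.0
t 15.53 shift now [-3.7  0.1  5.8] | end axes [-3.7  0.1  5.8] | turn [ 0.1 -0.  -0.2] F [ 0.13  0.03 -2.67] grip 65.7 25.0
top cork 769 [-51.24 -44.1   21.28 -32.94   0.14  25.27 -14.82  44.13  29.13]
top stop top 52 [ 45.8  -31.2   31.35  49.08   0.13  33.58  52.72  32.19  37.13]
top arm 134 [ -5.86 -12.89  72.03   4.72  -0.28  87.22  14.52  12.64  98.71]
top sealer 234 [ -2.62  77.97  10.9   11.83  91.14  62.11  27.6  108.86 100.29]
top ballast top 1082 [-130.68  -33.62   57.84  -91.79   -0.01   65.12  -60.22   36.33   69.57]
scene cork 338 [-49.89 -40.58  23.97 -29.93  11.14  25.59 -14.59  44.96  27.1 ]
scene stop top 17 [ 45.96 -31.2   31.26  48.28 -21.24  33.52  51.1   18.25  35.07]
scene arm 127 [-6.88 -2.84 70.34  2.59  8.58 85.37 14.7  13.58 97.21]
scene sealer 674 [ -3.33  63.06   7.16   7.78 107.45  47.3   24.83 115.01  97.39]
scene ballast top 401 [-114.28  -20.18   51.51  -81.48   27.17   65.42  -59.88   36.15   67.5 ]
0.96 15425 0.06639424924482137
[[-118.32  -32.15   59.97]
 [ -89.7     1.36   66.69]
 [ -59.44   41.01   68.38]] ((-88.46147155761719, 5.203701019287109), (77.16251373291016, 60.94170379638672), 89.77586364746094)
```

View pics/e.png

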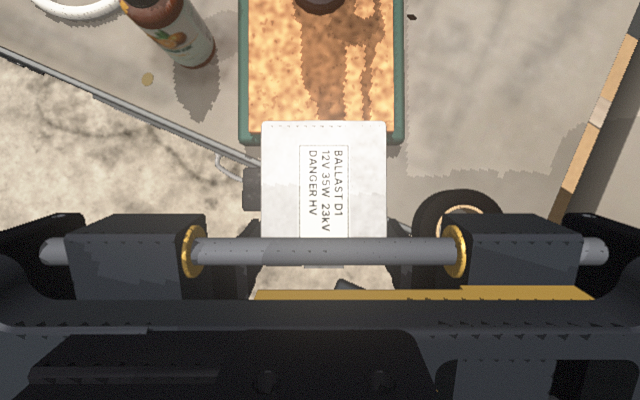

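Request:
send_rows(deltas="-1.6 0 5.8 0 0 0 0;8 0 2.1 0 0 0 0;12.6 0 3.4 0 0 0 0;14.5 0 3.9 0 0 0 0;14.5 0 3.9 0 0 0 0;14.5 0 3.9 0 0 0 0;10.6 0 2.8 0 0 0 0;5 0 1.3 0 0 0 0;0 0 0 0 0 0 0;0 0 0 0 0 0 0")

```text
time: 16.98
position: [0.4242, 0.3489, 0.1023]
tool_rot: [0.97, 0.205, 0.127, -0.027]
ft_force: [0.2, 0.2, -2.5]
grip_width: 0.0658
grip_force: 25.0
```

Run:
```python
from h import *
np.set_printoptions(precision=2,suppress=True)
T=tool(-66,15)
to(press2w([-28,0,49.3]),T)
c=robot.camera('wrist'); save(c,'f.png')
W=cloud(c); Q=R.from_euler('z',-24,degrees=True).apply((W.reshape(-1,3)-O)).reshape(W.shape)*1000
x,y,z=Q[...,0],Q[...,1],Q[...,2]
for l,m in (('ballast',(x<40)&(abs(y)<60)&(z>52)&(z<64)&(x>-60)),('stop',(x>40)&(x<60)&(abs(y)<45)&(z>31)&(z<38)),('foot',(abs(x-7)<18)&(abs(y)<20)&(z>66)&(z<85))):
    if m.sum(): print(l,m.sum(),np.percentile(Q[m],[1,50,99],axis=0).ravel())
```

```text
t 16.98 shift now [15.1 -0.1  7.9] | end axes [15.1 -0.1  7.9] | turn [ 0.1  0.1 -0.2] F [ 0.19  0.22 -2.52] grip 65.8 25.0
ballast 13050 [-52.85 -35.31  52.71 -14.83   0.71  59.56  21.3   41.05  61.56]
stop 947 [ 45.51 -32.74  31.17  49.34 -13.19  34.22  59.74  35.44  36.91]
foot 617 [ -6.84 -12.9   71.82   4.46  -0.85  75.29  16.56  15.76  83.54]
```

View pics/f.png

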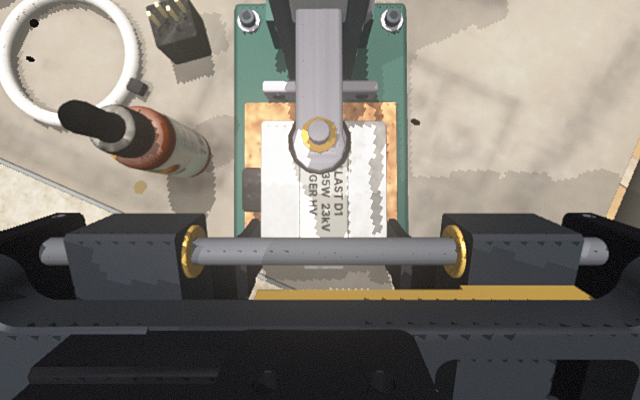

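Request:
send_rows(deltas="2.9 0 0.8 0 0 0 0;3.4 0 0.9 0 0 0 0;2.9 0 0.8 0 0 0 0;1.9 0 0.5 0 0 0 0;-0.2 0 0.8 0 0 0 0;-0.2 0 0.8 0 0 0 0;-0.2 0 0.8 0 0 0 0;0 0 0 0 0 0 0;0 0 0 0 0 0 0")

```text
time: 18.15
position: [0.4355, 0.3539, 0.1]
tool_rot: [0.97, 0.205, 0.128, -0.027]
ft_force: [0.4, -0.1, -2.8]
grip_width: 0.066
grip_force: 25.0
```

Request:
send_rows(deltas="-0.1 0 0.4 0 0 0 0;0 0 0 0 0 0 0;0 0 0 0 0 0 0")

```text
time: 18.52
position: [0.4356, 0.3539, 0.0996]
tool_rot: [0.97, 0.205, 0.128, -0.027]
ft_force: [-0.1, -0.4, -3.1]
grip_width: 0.0656
grip_force: 25.0
```

Request:
send_rows(deltas="0.7 0 0.2 0 0 0 0;0.7 0 0.2 0 0 0 0;0.7 0 0.2 0 0 0 0;0.5 0 0.1 0 0 0 0;0.4 0 0.1 0 0 0 0;0.4 0 0.1 0 0 0 0;0 0 0 0 0 0 0")

```text
time: 19.4
position: [0.4388, 0.3553, 0.0996]
tool_rot: [0.97, 0.205, 0.128, -0.027]
ft_force: [-0.4, 0.8, -3.6]
grip_width: 0.0659
grip_force: 25.0
```

Request:
send_rows(deltas="0.4 0 0.1 0 0 0 0;0.4 0 0.1 0 0 0 0;0 0 0 0 0 0 0;0 0 0 0 0 0 0")

```text
time: 19.9
position: [0.4395, 0.3556, 0.0996]
tool_rot: [0.97, 0.205, 0.128, -0.027]
ft_force: [0.1, 0.1, -2.7]
grip_width: 0.0656
grip_force: 25.0
```

Request:
send_rows(deltas="0.4 0 0.1 0 0 0 0;0.4 0 0.1 0 0 0 0;0 0 0 0 0 0 0;0 0 0 0 0 0 0")

```text
time: 20.4
position: [0.4396, 0.3557, 0.0994]
tool_rot: [0.97, 0.205, 0.127, -0.027]
ft_force: [-2.9, -2.0, -1.9]
grip_width: 0.0657
grip_force: 25.0
```

Request:
send_rows(deltas="-0.3 0 0.3 0 0 0 0;-0.1 0 0.4 0 0 0 0;0 0 0 0 0 0 0;0 0 0 0 0 0 0")

```text
time: 20.9
position: [0.4395, 0.3557, 0.0988]
tool_rot: [0.97, 0.205, 0.127, -0.027]
ft_force: [-4.6, -1.3, 1.6]
grip_width: 0.0658
grip_force: 25.0
```

Request:
send_rows(deltas="-0.1 0 0.4 0 0 0 0;0 0 0 0 0 0 0;0 0 0 0 0 0 0")

```text
time: 21.28
position: [0.4395, 0.3556, 0.0988]
tool_rot: [0.97, 0.205, 0.127, -0.027]
ft_force: [-5.6, -3.1, 4.0]
grip_width: 0.0659
grip_force: 25.0
```

Request:
send_rows(deltas="-0.2 0 -0.5 0 0 0 0;0 0 0 0 0 0 0;0 0 0 0 0 0 0")

```text
time: 21.65
position: [0.4395, 0.3556, 0.0988]
tool_rot: [0.97, 0.205, 0.127, -0.027]
ft_force: [-4.9, -2.4, 1.2]
grip_width: 0.0659
grip_force: 25.0
```

Request:
send_rows(deltas="-0.3 0 0 0 0 0 0;0 0 0 0 0 0 0;0 0 0 0 0 0 0.85;0 0 0 0 0 0 0.95;0 0 0 0 0 0 0.95;0 0 0 0 0 0 0.95")

```text
time: 22.4
position: [0.4401, 0.3559, 0.0989]
tool_rot: [0.97, 0.205, 0.128, -0.027]
ft_force: [0.3, 0.5, 0.3]
grip_width: 0.0819
grip_force: 0.0
```

Run:
```python
from h import *
np.set_printoptions(precision=2,suppress=True)
T=tool(-66,15)
to(press2w([-28,0,49.3]),T)
c=robot.camera('wrist'); save(c,'g.png',(200,60,440,260),3)
W=cloud(c); Q=R.from_euler('z',-24,degrees=True).apply((W.reshape(-1,3)-O)).reshape(W.shape)*1000
x,y,z=Q[...,0],Q[...,1],Q[...,2]
m=(x<42)&(y<36)&(y>-60)&(z>51)&(z<60)&(x>-60); P=Q[m]; print(np.percentile(P,[1,50,99],axis=0).ravel())
for a in (-30,-22,22,30):
    s=P[abs(P[:,1]-a)<3]; print(a,np.percentile(s[:,0],99) if len(s) else None)
```

```text
t 22.4 shift now [-0.8 -0.2  0.2] | end axes [-0.8 -0.2  0.2] | turn [ 0.  -0.1 -0.2] F [0.29 0.54 0.32] grip 81.9 0.0
[-36.1  -44.73  53.35   1.2   -9.09  56.19  37.99  31.71  57.98]
-30 37.78649667079361
-22 38.028144103688504
22 38.08496283180871
30 37.98592849167704
```

View pics/g.png

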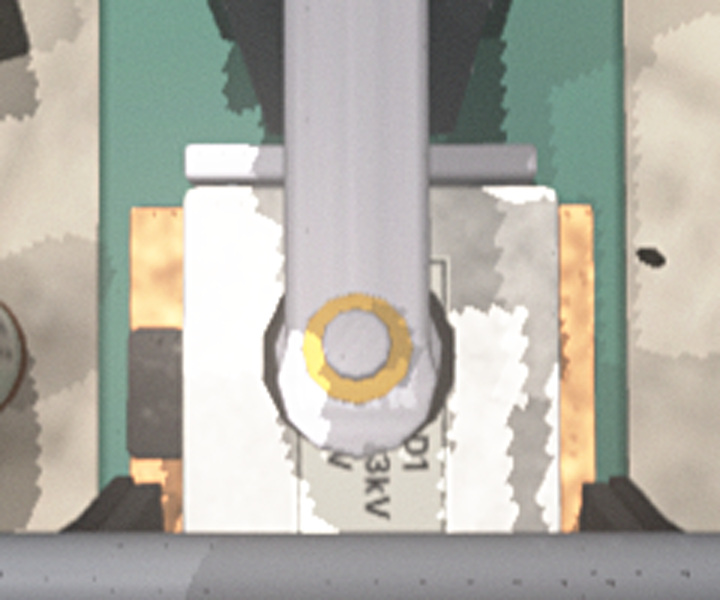

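The crop shows the ballast against the stop, square, with its cover edge at row 187. It spans columns 185–557, about 1.6 mm to the right of the press's middle line. I'm mending that with a light sideways regrip.

Request:
send_rows(deltas="-0.3 -0.8 0 0 0 0 0.95;0 -0.8 0 0 0 0 0.95;0 0 0 0 0 0 0;0 0 0 0 0 0 0;0 0 0 0 0 0 0;0 0 0 0 0 0 0", newtons=15)

```text
time: 23.2
position: [0.4383, 0.3566, 0.0986]
tool_rot: [0.97, 0.205, 0.127, -0.027]
ft_force: [-0.2, -2.5, 2.3]
grip_width: 0.0661
grip_force: 15.0
```

Request:
send_rows(deltas="0.3 0 0.1 0 0 0 0;0.2 0 0 0 0 0 0;0 0 0 0 0 0 0;0 0 0 0 0 0 0")

```text
time: 23.7
position: [0.4384, 0.3566, 0.0986]
tool_rot: [0.97, 0.205, 0.127, -0.026]
ft_force: [-2.3, -4.5, 4.4]
grip_width: 0.0658
grip_force: 15.0
```

Request:
send_rows(deltas="0.1 0 -0.4 0 0 0 0;0.1 0 -0.2 0 0 0 0;0.4 0 0.1 0 0 0 0;0 0 0 0 0 0 0;0 0 0 0 0 0 0")

```text
time: 24.32
position: [0.4384, 0.3568, 0.0988]
tool_rot: [0.97, 0.204, 0.126, -0.026]
ft_force: [-3.4, -5.4, -0.0]
grip_width: 0.066
grip_force: 15.0
```

Request:
send_rows(deltas="-0.3 0 0 0 0 0 0;0 0 0 0 0 0 0.85;0 0 0 0 0 0 0.95;0 0 0 0 0 0 1;0 0 0 0 0 0 1")

```text
time: 24.95
position: [0.4397, 0.3576, 0.0995]
tool_rot: [0.97, 0.205, 0.128, -0.027]
ft_force: [-0.7, 0.5, 0.4]
grip_width: 0.0866
grip_force: 0.0
```

Run:
```python
from h import *
np.set_printoptions(precision=2,suppress=True)
c=robot.camera('wrist'); save(c,'i.png',(200,60,440,260),3)
W=cloud(c); Q=R.from_euler('z',-24,degrees=True).apply((W.reshape(-1,3)-O)).reshape(W.shape)*1000
x,y,z=Q[...,0],Q[...,1],Q[...,2]
def rng(m,l): 
    # per-row extents in y at fixed x
    print(l,m.sum(),np.percentile(Q[m],[0.5,50,99.5],axis=0).ravel())
b=(x>10)&(x<42)&(abs(y)<45)&(z>52)&(z<60); rng(b,'ballast')
for a in (-30,-22,22,30):
    s=Q[b&(abs(y-a)<3)]; print(a,np.percentile(s[:,0],99))
rng((x>44)&(x<54)&(abs(y)<45)&(z>32)&(z<38),'stop')
p=(x>-30)&(x<36)&(abs(y)<60)&(z>22)&(z<29); rng(p,'cork')
print(robot.get_obs()['position'])
```

```text
ballast 3943 [ 10.2  -32.81  53.22  24.84 -13.12  56.07  39.2   32.68  57.77]
-30 37.72967267026258
-22 37.8779688620264
22 39.363506745494746
30 38.728548154109134
stop 830 [ 46.14 -33.2   32.09  49.37 -13.5   34.28  53.34  35.68  35.96]
cork 1913 [-23.7  -46.52  24.5   10.16 -39.98  26.15  35.7   48.58  27.94]
[0.44 0.36 0.1 ]
```

View pics/i.png

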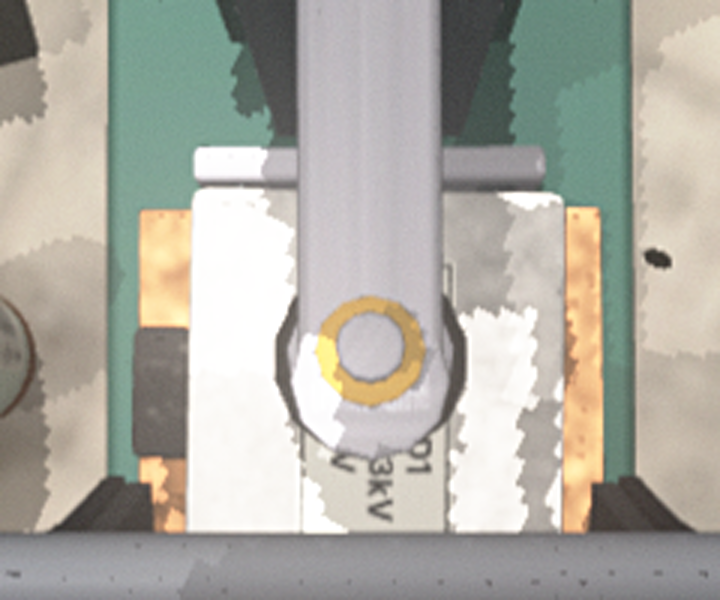

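Request:
send_rows(deltas="-10 0 -2.7 0 0 0 1;-24 0 -6.5 0 0 0 1;-29 0 -7.8 0 0 0 1;-29 0 -7.8 0 0 0 1;7.5 0 -28 0 0 0 1;13 0 -48 0 0 0 1;13 0 -48 0 0 0 1;13 0 -48 0 0 0 1;12 0 -45 0 0 0 1;0 0 0 0 -7.5 0 1")

```text
time: 26.25
position: [0.3513, 0.3189, 0.3279]
tool_rot: [0.976, 0.206, 0.066, -0.014]
ft_force: [0.6, -0.3, -1.3]
grip_width: 0.0869
grip_force: 0.0
```

Request:
send_rows(deltas="0 0 0 0 -7.5 0 1;0 0 0 0 0 0 1")

```text
time: 26.5
position: [0.3531, 0.3191, 0.324]
tool_rot: [0.979, 0.206, 0.001, -0.0]
ft_force: [-0.9, -0.3, -0.1]
grip_width: 0.0871
grip_force: 0.0
```

Run:
```python
from h import *
np.set_printoptions(precision=2,suppress=True)
print(robot.get_obs()['position'])
to(press2w([67.5,-3.5,225]),tool(-66))
for n in ('top','wrist'):
    c=robot.camera(n); W=cloud(c); Q=R.from_euler('z',-24,degrees=True).apply((W.reshape(-1,3)-O)).reshape(W.shape)*1000
    x,y,z=Q[...,0],Q[...,1],Q[...,2]; im=c['image'].astype(int); red=(im[...,0]>1.8*im[...,1])
    a=(x>45)&(x<90)&(abs(y)<40)&(z>236)&(z<262)
    for l,m in (('red',a&red),('blk',a&~red&(y>-14))):
        if m.sum(): print(n,l,m.sum(),np.percentile(Q[m],[3,50,97],axis=0).ravel())
```

```text
[0.35 0.32 0.32]
t 26.5 shift now [202.3   4.3  48.3] | end axes [202.4   5.1  48. ] | turn [ 0.  -0.1 -0.2] F [-0.88 -0.28 -0.14] grip 87.1 0.0
top red 27 [ 59.51 -24.9  240.11  67.22 -23.03 243.64  74.76 -20.94 246.29]
top blk 131 [ 56.3   -7.76 240.31  66.82   0.08 247.77  77.56   8.05 251.41]
```

Request:
send_rows(deltas="18 0.6 -12 0 0 0 1;28 0.6 -13 0 0 0 1;32 0.6 0 0 0 0 1;32 0.6 0 0 0 0 1;32 0.6 0 0 0 0 1;32 0.6 0 0 0 0 1;28.3 0.7 0 0 0 -0.2 1;0 0 0 0 0 0 1;0 0 0 0 0 0 1")

```text
time: 27.72
position: [0.5376, 0.3962, 0.3484]
tool_rot: [0.978, 0.208, -0.001, 0.0]
ft_force: [-0.0, -0.4, -0.8]
grip_width: 0.0868
grip_force: 0.0
```

Run:
```python
from h import *
np.set_printoptions(precision=2,suppress=True)
to(press2w([67.5,-3.5,225]),tool(-66))
c=robot.camera('wrist'); W=cloud(c); Q=R.from_euler('z',-24,degrees=True).apply((W.reshape(-1,3)-O)).reshape(W.shape)*1000
x,y,z=Q[...,0],Q[...,1],Q[...,2]; im=c['image'].astype(int); red=(im[...,0]>1.8*im[...,1])
a=(x>45)&(x<90)&(abs(y)<40)&(z>230)&(z<262)
for l,m in (('red',a&red),('blk',a&~red&(y>-14))):
    if m.sum(): print(l,m.sum(),np.percentile(Q[m],[3,50,97],axis=0).ravel())
save(c,'j.png')
```

```text
t 27.73 shift now [ 2.7  0.5 72.4] | end axes [ 2.5  0.5 72.4] | turn [0.  0.1 0. ] F [-0.05 -0.37 -0.85] grip 86.8 0.0
red 176 [ 60.74 -23.67 232.62  69.61 -21.42 244.39  76.89 -19.8  245.89]
blk 832 [ 58.41  -6.58 232.6   71.4    1.06 249.06  79.95   8.89 251.07]
```

View pics/j.png

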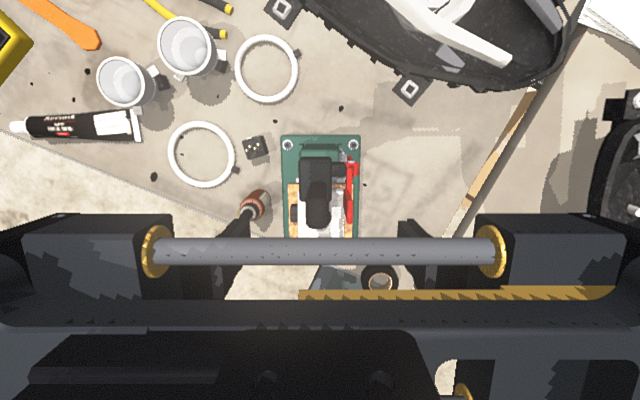

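The view shows the grip at (318,190) and the red trigger at (352,185), both between the open fingers. I go down and squeeze with the bare-grip finger meeting first, so the head stays held as the pawl frees.

Request:
send_rows(deltas="1 1.5 15 0 0 0 1;1 1.2 20 0 0 0 1;0.6 1 20 0 0 0 1;0 0 17 0 0 0 1;0 0 0 0 0 0 0.6;0 0 0 0 0 0 0.6;0 0 0 0 0 0 0.6", newtons=40)

```text
time: 28.65
position: [0.5435, 0.3947, 0.2783]
tool_rot: [0.978, 0.208, 0.001, -0.0]
ft_force: [0.1, -0.8, 0.3]
grip_width: 0.0647
grip_force: 0.0
```

Run:
```python
from h import *
to(press2w([67.5,-6.7,225]),tool(-66)); print(robot.get_obs()['position'])
```

```text
t 28.65 shift now [-2.3 -0.1  2.2] | end axes [-2.3 -0.1  2.3] | turn [ 0.  -0.1  0. ] F [ 0.14 -0.8   0.27] grip 64.7 0.0
[0.54351184 0.39466638 0.2782538 ]
```

Request:
send_rows(deltas="-1.5 0 0.5 0 0 0 0.5;0 0 0 0 0 0 0.5;0 0 0 0 0 0 0;0 0 0 0 0 0 0;0 0 0 0 0 0 0", newtons=40)

```text
time: 29.28
position: [0.5404, 0.3966, 0.2758]
tool_rot: [0.978, 0.208, -0.0, -0.003]
ft_force: [-2.1, 10.3, -5.1]
grip_width: 0.0262
grip_force: 38.9
```

Request:
send_rows(deltas="0 -0.8 0 0 0 0 0;0 -0.7 0 0 0 0 0;0 0 0 0 0 0 0;0 0 0 0 0 0 0")

```text
time: 29.78
position: [0.5403, 0.3968, 0.2751]
tool_rot: [0.978, 0.208, -0.0, -0.001]
ft_force: [-0.0, 6.9, -6.2]
grip_width: 0.0258
grip_force: 38.7
```

Request:
send_rows(deltas="0 -0.4 1 0 0 0 0;0 -0.4 1 0 0 0 0;0 0 1 0 0 0 0;0 0 1 0 0 0 0;0 0 0 0 0 0 0")

```text
time: 30.4
position: [0.5403, 0.3969, 0.2715]
tool_rot: [0.978, 0.208, -0.0, -0.001]
ft_force: [0.4, 6.0, -6.3]
grip_width: 0.0259
grip_force: 38.6
```

Request:
send_rows(deltas="0 0 0.7 0 0 0 0;0 0 0.7 0 0 0 0;0 0 0.7 0 0 0 0;0 0 0 0 0 0 0")

```text
time: 30.9
position: [0.5404, 0.3969, 0.2695]
tool_rot: [0.978, 0.208, -0.0, -0.001]
ft_force: [0.4, 5.9, -6.5]
grip_width: 0.026
grip_force: 38.6
```

Request:
send_rows(deltas="0 -0.4 0.6 0 0 0 0;0 -0.3 0.6 0 0 0 0;0 0 0.6 0 0 0 0;0 0 0 0 0 0 0")

```text
time: 31.4
position: [0.5403, 0.3969, 0.2683]
tool_rot: [0.978, 0.208, -0.0, -0.0]
ft_force: [0.7, 5.6, -5.4]
grip_width: 0.026
grip_force: 38.6
```

Request:
send_rows(deltas="0 0 0.6 0 0 0 0;0 0 0.6 0 0 0 0;0 0 0 0 0 0 0")

```text
time: 31.78
position: [0.5403, 0.3969, 0.2672]
tool_rot: [0.978, 0.208, -0.0, -0.0]
ft_force: [0.2, 6.6, -5.4]
grip_width: 0.0259
grip_force: 38.6
```

Run:
```python
from h import *
np.set_printoptions(precision=1,suppress=True)
for n in ('scene','top'):
    c=robot.camera(n); W=cloud(c); Q=R.from_euler('z',-24,degrees=True).apply((W.reshape(-1,3)-O)).reshape(W.shape)*1000
    x,y,z=Q[...,0],Q[...,1],Q[...,2]
    m=(x>10)&(x<50)&(abs(y)<8)&(z>62)&(z<100); print(n,m.sum(),np.percentile(Q[m],[5,50,95],axis=0).ravel() if m.sum() else '')
c=robot.camera('scene'); save(c,'k.png',(255,140,375,250),6)
```

```text
scene 60 [12.  -5.  77.5 31.4  2.1 78.4 47.3  7.6 80.2]
top 143 [12.1 -7.1 74.9 28.4  0.  77.9 45.   7.1 81.9]
```

Request:
send_rows(deltas="0 -0.5 0.6 0 0 0 0;0 -0.5 0.6 0 0 0 0;0 0 0 0 0 0 0")

```text
time: 32.3
position: [0.5403, 0.3971, 0.2661]
tool_rot: [0.978, 0.208, -0.0, 0.0]
ft_force: [2.2, 3.3, -6.1]
grip_width: 0.0261
grip_force: 38.5
```

Request:
send_rows(deltas="0 0 0.6 0 0 0 0;0 0 0.6 0 0 0 0;0 0 0 0 0 0 0")

```text
time: 32.67
position: [0.5402, 0.3971, 0.2651]
tool_rot: [0.978, 0.208, 0.0, 0.0]
ft_force: [0.9, 2.5, -6.0]
grip_width: 0.0256
grip_force: 38.4
```

Request:
send_rows(deltas="0 0 0.6 0 0 0 0;0 0 0.6 0 0 0 0;0 0 0 0 0 0 0")

```text
time: 33.05
position: [0.5402, 0.3971, 0.2639]
tool_rot: [0.978, 0.208, 0.0, 0.0]
ft_force: [3.3, 0.4, -6.0]
grip_width: 0.026
grip_force: 38.4
```

Request:
send_rows(deltas="0 0 0.6 0 0 0 0;0 0 0.6 0 0 0 0;0 0 0 0 0 0 0")

```text
time: 33.42
position: [0.5402, 0.3971, 0.2627]
tool_rot: [0.978, 0.208, -0.0, 0.0]
ft_force: [3.3, -0.5, -5.4]
grip_width: 0.0257
grip_force: 38.4
```

Request:
send_rows(deltas="0 0 0.6 0 0 0 0;0 0 0.6 0 0 0 0;0 0 0 0 0 0 0")

```text
time: 33.8
position: [0.5402, 0.3971, 0.2626]
tool_rot: [0.978, 0.208, 0.0, 0.0]
ft_force: [1.1, -2.8, 3.1]
grip_width: 0.0254
grip_force: 38.4
```

Request:
send_rows(deltas="0 0 0.5 0 0 0 0;0 0 0.5 0 0 0 0;0 0 0 0 0 0 0")

```text
time: 34.17
position: [0.5402, 0.3972, 0.2626]
tool_rot: [0.978, 0.208, 0.001, 0.0]
ft_force: [-0.6, -4.1, 7.8]
grip_width: 0.0254
grip_force: 38.5
```

Request:
send_rows(deltas="0 0 0.5 0 0 0 0;0 0 0 0 0 0 0;0 0 0 0 0 0 0;0 0 0 0 0 0 0;0 0 0 0 0 0 0")

```text
time: 34.8
position: [0.5402, 0.3972, 0.2626]
tool_rot: [0.978, 0.208, 0.001, 0.0]
ft_force: [-0.3, -4.4, 9.4]
grip_width: 0.0257
grip_force: 38.5
```

Request:
send_rows(deltas="0 0 0 0 0 0 0;0 0 0 0 0 0 0;0 0 0 0 0 0 0;0 0 0 0 0 0 0;0 0 0 0 0 0 0")

```text
time: 35.42
position: [0.5402, 0.3972, 0.2626]
tool_rot: [0.978, 0.208, 0.001, 0.0]
ft_force: [-0.9, -5.0, 9.1]
grip_width: 0.0256
grip_force: 38.5
```

Request:
send_rows(deltas="0 0 0.2 0 0 0 0;0 0 0 0 0 0 0;0 0 0 0 0 0 0;0 0 0 0 0 0 0;0 0 0 0 0 0 0;0 0 0 0 0 0 0;0 0 0 0 0 0 0;0 0 0 0 0 0 0;0 0 0 0 0 0 0;0 0 0 0 0 0 0")

```text
time: 36.67
position: [0.5402, 0.3972, 0.2626]
tool_rot: [0.978, 0.208, 0.001, 0.0]
ft_force: [-2.3, -4.6, 10.2]
grip_width: 0.0259
grip_force: 38.5
```

Request:
send_rows(deltas="0 0.3 -0.7 0 0 0 0;0 0.2 -0.7 0 0 0 0;0 0 -0.5 0 0 0 0;0 0 0 0 0 0 0;0 0 0 0 0 0 0")

```text
time: 37.3
position: [0.5402, 0.3971, 0.2626]
tool_rot: [0.978, 0.208, 0.0, -0.0]
ft_force: [-1.3, -4.7, 7.0]
grip_width: 0.0256
grip_force: 38.5
```

Request:
send_rows(deltas="0 0 -0.5 0 0 0 0;0 0 -0.5 0 0 0 0;0 0 0 0 0 0 0;0 0 0 0 0 0 0")

```text
time: 37.8
position: [0.5403, 0.3971, 0.2626]
tool_rot: [0.978, 0.208, -0.0, -0.0]
ft_force: [0.3, -1.8, 3.2]
grip_width: 0.0258
grip_force: 38.5
```

Request:
send_rows(deltas="0 0 -0.5 0 0 0 0;0 0 0 0 0 0 0;0 0 0 0 0 0 0")

```text
time: 38.17
position: [0.5402, 0.3971, 0.2626]
tool_rot: [0.978, 0.208, -0.0, -0.0]
ft_force: [0.7, 0.0, -1.7]
grip_width: 0.0254
grip_force: 38.5
```

Request:
send_rows(deltas="0 0 0 0 0 0 0.6;0 0 0 0 0 0 0.8;0 0 0 0 0 0 1;0 0 0 0 0 0 1;0 0 -20 0 0 0 1;0 0 -30 0 0 0 1;0 0 -40 0 0 0 1;-50 0 -20 0 0 0 1;-55 0 0 0 0 0 1;-55 0 0 0 0 0 1")

```text
time: 39.42
position: [0.3924, 0.3316, 0.3736]
tool_rot: [0.978, 0.208, 0.0, -0.001]
ft_force: [0.7, 0.2, -0.0]
grip_width: 0.0869
grip_force: 0.0
```

Request:
send_rows(deltas="-30 0 0 0 0 0 1;0 0 0 0 0 0 1;0 0 0 0 0 0 1")

```text
time: 39.8
position: [0.3677, 0.3204, 0.3738]
tool_rot: [0.978, 0.208, 0.001, -0.0]
ft_force: [0.3, 0.3, -0.7]
grip_width: 0.0873
grip_force: 0.0
```

Run:
```python
from h import *
np.set_printoptions(precision=1,suppress=True)
ims=[]
for n in ('top','wrist'):
    c=robot.camera(n); W=cloud(c); Q=R.from_euler('z',-24,degrees=True).apply((W.reshape(-1,3)-O)).reshape(W.shape)*1000
    x,y,z=Q[...,0],Q[...,1],Q[...,2]; im=c['image'].astype(int); red=(im[...,0]>1.8*im[...,1])
    for l,m in (('arm',(x>10)&(x<50)&(abs(y)<8)&(z>62)&(z<100)),('grip',(x>45)&(x<90)&(y>-12)&(y<20)&(z>225)&(z<262)),('red',red&(x>45)&(x<90)&(abs(y)<30)&(z>215)),('ballast',(x>-60)&(x<42)&(abs(y)<40)&(z>52)&(z<60)),('stop',(x>43)&(x<54)&(abs(y)<45)&(z>32)&(z<38)),('sealer',(abs(x-11)<30)&(abs(y-91)<30)&(z>5))):
        if m.sum(): print(n,l,m.sum(),np.percentile(Q[m],[2,50,98],axis=0).ravel())
    if n=='top': save(c,'m.png',(240,150,420,285),4.4)
    else:
        m=(x>-60)&(x<42)&(abs(y)<40)&(z>52)&(z<60)
        if m.sum()>50: print(cv2.minAreaRect(Q[m][:,:2].astype(np.float32)))
print(robot.get_obs()['ft_force'],robot.get_obs()['time'])
```

```text
top arm 152 [11.1 -7.6 70.1 30.1  0.1 73.1 49.2  7.6 77.7]
top grip 125 [ 55.8  -7.8 226.4  66.9   0.3 234.   77.8   8.1 237.9]
top red 25 [ 58.9 -24.4 221.3  67.1 -22.  229.1  74.3 -20.3 232.6]
top ballast 868 [-35.8 -32.7  52.3  -6.8  -1.1  55.3  36.4  31.   58.9]
top stop 48 [ 46.1 -33.2  32.1  49.2   0.1  34.   52.3  34.2  36.4]
top sealer 235 [ -2.4  78.1   9.7  12.   90.8  61.7  28.1 109.5 101.2]
wrist arm 445 [10.6 -7.9 72.2 30.4 -0.4 74.  49.3  7.1 77.8]
wrist ballast 2375 [-35.2 -31.4  53.4  -5.9  -1.6  55.9  36.7  32.4  57.8]
wrist stop 204 [ 46.4 -32.5  32.6  49.3  -9.6  34.   53.   35.1  35.6]
wrist sealer 777 [ -3.   79.   10.8   8.9  89.6  61.4  26.6 106.5 100.4]
((1.3055419921875, 3.610748291015625), (72.38855743408203, 75.9410400390625), 89.01287841796875)
[ 0.2 -1.   0.8] 39.9
```

View pics/m.png

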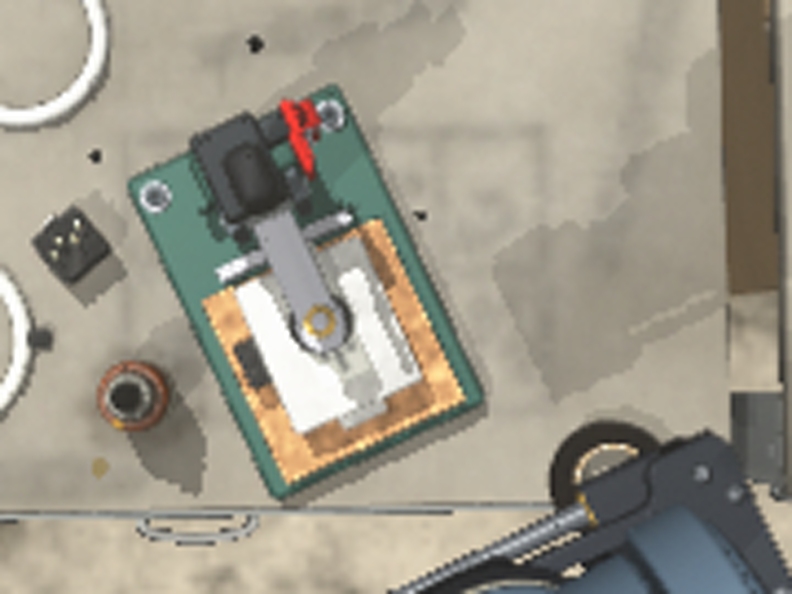

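The final crop shows the ballast home under the lowered foot, square to the stop with the connector to one side. The trigger is released and the bystanders are where they were.

```bash
python3 -c "
from rig import robot
print(robot.hand_in())"
```

```text
the job is handed in; nothing more can be done
None
```

The job is done and handed in at about 40 s: the head was hung on its top tooth, the ballast stands square against the stop about 1 mm off centre, its seal was bedded for over a second with about 10 N beyond the head's weight, and the head now rests on the cover with the trigger released.

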